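# Top up the tin display and slide it home

## Robot

A 6-joint arm with a two-finger parallel gripper is mounted at the origin on the work surface. World frame = base frame: x ahead of the robot, y to its left, z up, the work surface at z = 0. Lengths are in m, angles in rad, forces in N, time in s.
With the tool pointing down it reaches from about 0.375 to 0.9 m from the base axis. Payload 3.1 kg.
Tool frame: the origin (TCP) lies midway between the tips of the shut fingers; the grasp point (between the pads) lies 19 mm behind it; z points along the fingers, y is the line along which they close (so a half turn about z gives the same grasp; the last joint's range is limited). The gripper opens to 87 mm and grips with 3 to 60 N. Pads are 19 mm wide; open, the fingers measure 117 mm over their backs; the gripper's body (75 mm by 190 mm) begins 51 mm behind the grasp point.
Start: joints at [-1.339, 0.527, 1.433, -0, 1.181, -0.178], TCP at [0.25, -0.573, 0.223] pointing down, gripper open.
Joint ranges: [-3.08, 3.08], [-0.75, 2.2], [0.22, 2.44], [-1.43, 4.57], [0, 2.65], [-2.85, 2.85]. Speed limits (rad/s): [2.79, 2.79, 3.14, 3.14, 3.14, 3.14].

## Interface

Orientations are given as a unit quaternion [x, y, z, w].
In Python, from rig import robot gives the robot as it stands.
- The arm moves only by the shell command python3 -m jog 'ROWS' [FORCE]. ROWS is a JSON object of lists of equal length, an entry for each row: "dp": the shift along the tool's x, y, z in mm, a list of three; "delta_rot": the turn, a rotation vector about the tool's x, y, z in rad, a list of three; "gripper": the opening, from -1 (shut) to 1 (fully open). A call has 1 to 12 rows; each row is the pose to reach, as a shift and turn from the pose commanded when the call began, along the tool's axes at that moment; what a row does not reach only later rows make up. A row lasts 1/10 s, in which the tool goes at most 50 mm and 8.59 degrees, less where a joint would pass 70% of its speed; a pose out of reach is approached as far as the arm can. A call with a gripper value outside its range is refused whole. The fingers move at their own pace and stop on an object; FORCE is the grip in N (left out, the last holds). Time passes only in rows, so rows that repeat a pose let the fingers close. It gives the time, the measured TCP pose, the force, the opening and the grip force at its end, in the units of the state.
- robot.get_obs(): the state, without advancing time (a new reading comes with each control period).
- robot.camera(name): name is "scene" or "top" or "wrist"; returns the picture (384x512x3 uint8, red, green, blue); there is no depth.
- robot.camera_model(name): a dict with "fx", "fy", "cx", "cy" (pixels), "xyz" and "orientation" of the camera in the world; the wrist camera has in their place "T_tool_cam" (4x4, takes a point from camera to tool coordinates, whose origin is the TCP and whose axes are the flange's). Camera axes: x right, y down, z forward; pixel columns grow to the right and rows downward; lengths in m; the calibration is good to about 2 mm. A picture is of the moment at which its call begins: read the wrist's pose just before it. camera_model takes no time and is no camera call.
- robot.hand_in(): hands the job in; it is judged then, once.
Trained networks look in the newest picture that a camera, given by its name, has taken for a name from the list of things; names that differ only in an ending like _2 or _b are one class to them, and where a whole thing is asked for, a point or a joint stands for the part that bears it (a point fixed in the world has none). Each returns a list of dicts, best first, with "score" (0 to 1); they miss things now and then, are a little off and sometimes report something else, mostly with a low value. They report only what shows in the picture. A call takes as long as a camera call.
- robot.search_frame(name, camera): "rect" ([left, top, right, bottom] in pixels, round what is visible of it).
The state is a dict: "time": time; "q": joint angles; "joint_velocities": joint speeds; "joint_torque": joint torques, N m; "position": TCP position; "tool_rot": TCP orientation; "ft_force": force on the tool from outside, world axes, zero at the start; "moment": the same for the moment, N m; "grip_width": finger opening in m; "grip_force": force on a finger pad.
Only numpy, scipy, OpenCV 4.12 (cv2) and the standard library are available. Lean on these libraries where they do the work, as an engineer would, in place of code of your own. Each camera call takes 0.05 s, during which the arm holds its last target. There are 200 camera calls.

## Task

Pluck the red tin out of the pocket tray and set it down squarely on top of the column of red tins on the wooden display board, without dropping it. Then slide the board, with its column still standing square, along the counter between the brass rails until it is fully home against the back stop. Keep the board down on the counter and leave the other tins in the tray and the jar where they are.

Things in the scene. Friction and masses are not known exactly. Their poses are not given: they have to be found in the camera images.
- tin_red: Closed rigid tin, red with brass band and lid seam, the only red tin in the tray. 44 mm along its x, 80 mm along its y, 32 mm high, 0.07 to 0.14 kg, flat top and bottom. Origin: centre of its underside, z up. Take it by its 44 mm width (fingers closing along its x). In its pocket it stands 22 mm proud of the tray's top.
- tin_mid: Upper tin of the column on the board, red with brass band, same size and frame as tin_red (44 x 80 x 32 mm, origin at the centre of the underside, 48 mm above the counter). It stands loose on tin_low; tin_red goes on top of it, long side along long side.
- tin_low: Lower tin of the column, red, same size and frame, standing loose on the board's flat deck.
- board: Loose dark wooden board on the counter, 0.3 to 0.55 kg, 200 mm along x, 150 mm along y, deck 16 mm thick; along its near (-x) edge an upturned lip, 12 mm thick, 42 mm high over the counter. Origin: centre of its underside, x towards the back stop; the lip's near face is at x = -100 mm, the column's centre at x = 30 to 50 mm. It slides with ordinary friction, a push of about 6 to 13 N.
- dock: Fixed brass track: two parallel rails 12 mm wide and high, x = 0 to 200 mm, inner faces at y = +-79 mm; across their far end a back stop 30 mm high, near face at x = 200 mm. Origin on the counter midway between the rails' near ends, x along the rails to the stop. The board starts 60 to 100 mm short of the stop; fully home its origin is at x = 100 mm, y about 0.
- tray: Fixed white pocket tray, 200 mm along x, 196 mm along y, 16 mm high, with four pockets 10 mm deep (48 mm along x, 84 mm along y, floor 6 mm above the counter) centred at x = +-47.5 mm, y = +-47 mm. Each holds one tin, long side along y, 2 mm play all round. Origin: centre of its underside.
- tin_brown: Dark brown tin with brass band in the tray, same size as tin_red; leave it in its pocket.
- tin_cream: Cream tin with brass band in the tray, same size; leave it in its pocket.
- tin_green: Green tin with brass band in the tray, same size; leave it in its pocket.
- jar: Amber glass jar with a steel cap, 68 mm across, 100 mm high, standing on the counter at the side; leave it alone. Origin: centre of its underside.

How it is judged:
On the way, in this order (a step that is already met when the one before it is completed fails the run):
1. the red tin stands squarely on the column on the board, released and at rest (horizontal distance between tin_red and tin_mid below 0.01 m and angle between the y axis of tin_red and the y axis of tin_mid, either way round below 0.17 rad and z of tin_red in the frame of tin_mid between 0.029 and 0.035 m and angle between each of tin_red, tin_low's own z axis and vertical below 0.06 rad and horizontal distance between tin_mid and tin_low below 0.01 m and angle between the y axis of tin_mid and the y axis of tin_low, either way round below 0.17 rad and z of tin_mid in the frame of tin_low above 0.029 m and z of tin_low in the frame of board between 0.013 and 0.019 m and contact force between tin_red and the fingers below 0.05 N and linear speed of tin_red below 0.02 m/s), for 0.2 s.
2. the board is fully home against the back stop with the column still standing (horizontal distance between tin_red and tin_mid below 0.01 m and angle between the y axis of tin_red and the y axis of tin_mid, either way round below 0.17 rad and z of tin_red in the frame of tin_mid between 0.029 and 0.035 m and angle between each of tin_red, tin_low's own z axis and vertical below 0.06 rad and horizontal distance between tin_mid and tin_low below 0.01 m and angle between the y axis of tin_mid and the y axis of tin_low, either way round below 0.17 rad and z of tin_mid in the frame of tin_low above 0.029 m and z of tin_low in the frame of board between 0.013 and 0.019 m and x of board in the frame of dock above 0.094 m and angle between the x axis of board and the x axis of dock, either way round below 0.06 rad and height (world z) of board between -0.004 and 0.004 m and linear speed of board below 0.01 m/s), for 0.2 s.
At the end, for the whole second after the job is handed in: Board flat on the counter at rest, within 6 mm of the back stop and 0.06 rad of the rails; on its deck the column of three red tins, tin_red on top, each within 10 mm and 0.17 rad of the tin below, upright within 0.06 rad, released and at rest (all of step 2 and contact force between tin_red and the fingers below 0.05 N and linear speed of tin_red below 0.02 m/s); the robot touches nothing.
It fails at once if a tin of the column is knocked over (angle between any of tin_low, tin_mid's own z axis and vertical above 0.35 rad).
It fails at once if the board is lifted off the counter (height (world z) of board above 0.012 m or angle between board's own z axis and vertical above 0.1 rad).
It fails at once if the red tin is dropped from more than about 15 mm above the column (contact force between tin_red and anything else below 0.001 N and height (world z) of tin_red above 0.097 m).
It fails at once if another tin in the tray is shifted by more than 15 mm (distance of any of tin_brown, tin_cream, tin_green from where it was at the start of the episode above 0.015 m).
It fails at once if the jar is moved by more than 30 mm (distance of jar from where it was at the start of the episode above 0.03 m).
It also fails if it takes over 58 s, if anything falls off the work surface, if the arm or the gripper's body presses on something with over 40 N, if the wrist force passes 120 N, or if a joint passes its speed limit or range.

## Working session

There is one attempt and no reset: what is moved stays moved. The work goes in short steps, Python scripts to look and compute and a shell command to move; the robot and the scene stay as the last step left them, time stands still between calls to the robot, and variables do not carry over. Pictures are saved under pics/ and viewed, at most 10 in all, crops included, and the job is handed in when it is done.

```bash
mkdir -p pics
cat > h.py <<'E'
from rig import robot
import numpy as np, cv2
from scipy.spatial.transform import Rotation as R
def cam(n):
    m=robot.camera_model(n)
    if 'T_tool_cam' in m:
        o=robot.get_obs(); T=np.eye(4); T[:3,:3]=R.from_quat(o['tool_rot']).as_matrix(); T[:3,3]=o['position']
        T=T@np.array(m['T_tool_cam'])
    else:
        T=np.eye(4); T[:3,:3]=R.from_quat(m['orientation']).as_matrix(); T[:3,3]=m['xyz']
    return m,T
def toworld(n,uv,z,mt=None):
    m,T=mt or cam(n); uv=np.atleast_2d(uv).astype(float)
    d=np.c_[(uv[:,0]-m['cx'])/m['fx'],(uv[:,1]-m['cy'])/m['fy'],np.ones(len(uv))]@T[:3,:3].T
    return T[:3,3]+d*((z-T[2,3])/d[:,2])[:,None]
def topix(n,P,mt=None):
    m,T=mt or cam(n); p=(np.atleast_2d(P)-T[:3,3])@T[:3,:3]
    return np.c_[m['fx']*p[:,0]/p[:,2]+m['cx'],m['fy']*p[:,1]/p[:,2]+m['cy']]
def snap(n,f):
    mt=cam(n); im=robot.camera(n); cv2.imwrite(f'pics/{f}.png',im[:,:,::-1]); return im,mt
E
python3 - <<'E'
from h import *
o=robot.get_obs(); print(o)
for n in('top','scene'):
    im,mt=snap(n,n+'0'); print(n,mt[1].round(3).tolist(),mt[0]['fx'])
    for k in('tin_red','tin_mid','board','dock','tray','jar','tin_brown','tin_cream','tin_green'):
        print(k,[(np.round(d['rect']).tolist(),round(d['score'],2)) for d in robot.search_frame(k,n)[:3]])
a=cv2.imread('pics/top0.png'); cv2.imwrite('pics/t0.png',cv2.resize(a,(800,600)))
E
```

```text
{'time': 0.0, 'q': array([-1.33851470e+00,  5.28445311e-01,  1.43386673e+00, -2.32134648e-05,
        1.18138779e+00, -1.78478913e-01]), 'joint_velocities': array([ 0.00260216, -0.00175538,  0.00057343,  0.00110473, -0.00106846,
        0.00083004]), 'joint_torque': array([ 1.30865366e-03, -4.40035486e+01, -1.76595873e+01,  6.33871439e-02,
        5.82957419e-02, -1.81687205e-04]), 'position': array([ 0.2494332 , -0.5722927 ,  0.22159575]), 'tool_rot': array([ 9.78982059e-01,  2.03943663e-01, -3.90687817e-05, -1.05291833e-03]), 'ft_force': array([-0.0152095 , -0.44305327,  0.06981226]), 'moment': array([-0.01529674, -0.00723375, -0.03191011]), 'grip_force': 0.0, 'grip_width': 0.0870931493128754}
top [[0.024, -0.992, 0.127, 0.458], [-1.0, -0.023, 0.009, 0.11], [-0.006, -0.127, -0.992, 1.067], [0.0, 0.0, 0.0, 1.0]] 360.70490271290817
tin_red [([222.0, 176.0, 253.0, 197.0], 0.9), ([247.0, 214.0, 280.0, 233.0], 0.5)]
tin_mid [([349.0, 168.0, 383.0, 183.0], 0.77)]
board [([327.0, 153.0, 393.0, 231.0], 0.74)]
dock [([255.0, 182.0, 284.0, 201.0], 0.73), ([316.0, 126.0, 387.0, 209.0], 0.69)]
tray []
jar [([144.0, 200.0, 174.0, 221.0], 0.66)]
tin_brown [([254.0, 182.0, 284.0, 201.0], 0.8)]
tin_cream [([218.0, 209.0, 244.0, 228.0], 0.93)]
tin_green [([249.0, 215.0, 279.0, 231.0], 0.62)]
scene [[-0.163, 0.832, -0.53, 1.038], [0.987, 0.131, -0.097, 0.207], [-0.012, -0.538, -0.843, 0.831], [0.0, 0.0, 0.0, 1.0]] 373.36864414471626
tin_red [([264.0, 210.0, 301.0, 240.0], 0.6)]
tin_mid [([114.0, 193.0, 155.0, 218.0], 0.69)]
board [([108.0, 163.0, 180.0, 242.0], 0.82)]
dock [([96.0, 197.0, 183.0, 276.0], 0.66), ([270.0, 211.0, 301.0, 242.0], 0.41)]
tray [([220.0, 166.0, 316.0, 258.0], 0.92)]
jar [([359.0, 185.0, 397.0, 226.0], 0.75)]
tin_brown [([230.0, 197.0, 267.0, 228.0], 0.98)]
tin_cream []
tin_green [([244.0, 171.0, 279.0, 196.0], 0.68)]
```

View pics/t0.png

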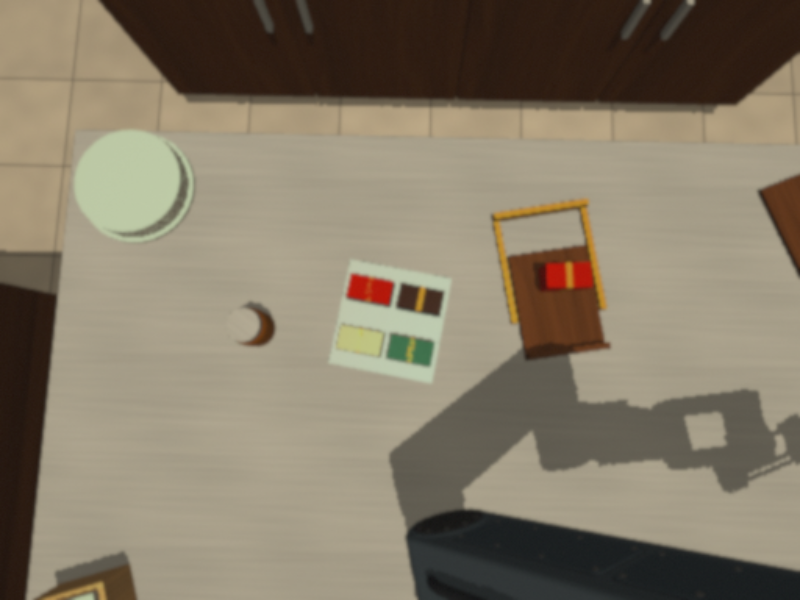

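Run:
```python
from h import *
for k,uv,z in [('red',(237,186.5),.03),('mid',(366,175.5),.08),('brown',(269,191.5),.03),('cream',(231,218.5),.03),('green',(264,223),.03),('boardUL',(327,153),.016),('boardBR',(393,231),.04),('stop',(350,126),.03)]: print(k,toworld('top',uv,z).round(3))
print(robot.camera_model('wrist'))
```

```text
red [[0.603 0.196 0.03 ]]
mid [[ 0.635 -0.164  0.08 ]]
brown [[0.59  0.103 0.03 ]]
cream [[0.51 0.21 0.03]]
green [[0.499 0.115 0.03 ]]
boardUL [[ 0.712 -0.067  0.016]]
boardBR [[ 0.485 -0.25   0.04 ]]
stop [[ 0.792 -0.133  0.03 ]]
{'fx': 270.8652859531402, 'fy': 270.8652859531402, 'cx': 250.44328545919814, 'cy': 193.64445458633122, 'T_tool_cam': array([[-1.32636766e-04, -9.65462764e-01, -2.60541041e-01,
         7.06921003e-02],
       [ 9.99999982e-01, -1.62613534e-04,  9.34998505e-05,
         4.21428108e-04],
       [-1.32638123e-04, -2.60541024e-01,  9.65462769e-01,
        -1.60794599e-01],
       [ 0.00000000e+00,  0.00000000e+00,  0.00000000e+00,
         1.00000000e+00]])}
```

The top view shows the tray at about (390,320) with the red tin at (370,290). The board is at (555,300) with its column at (568,276), and the jar is at (250,325). I'll bring the wrist camera over the tray next.

```bash
cat >> h.py <<'E'
def goto(x,y,z,yawy):
    "shift/turn in tool axes to TCP xyz, tool pointing down, tool y axis at angle yawy (mod pi)"
    o=robot.get_obs(); A=R.from_quat(o['tool_rot']); best=None
    for a in(yawy,yawy+np.pi):
        Y=np.array([np.cos(a),np.sin(a),0]); Z=np.array([0,0,-1.]); B=np.c_[np.cross(Y,Z),Y,Z]
        rv=(A.inv()*R.from_matrix(B)).as_rotvec()
        if best is None or np.linalg.norm(rv)<np.linalg.norm(best): best=rv
    print('pos',o['position'].round(4),'t',round(o['time'],2),'dp',(A.inv().apply(np.array([x,y,z])-o['position'])*1e3).round(1),'rot',best.round(3))
E
python3 -c "
from h import *
goto(.585,.12,.27,-.139)"
```

```text
pos [ 0.2496 -0.573   0.2225] t 1.0 dp [ 584.2 -501.4  -47.5] rot [ 0.     0.    -1.021]
```

```bash
python3 -m jog '{"dp":[[30,-26,-10],[67,-57,-20],[104,-89,-30],[141,-121,-40],[178,-153,-47],[215,-185,-47],[252,-216,-47],[289,-248,-47],[326,-280,-47],[363,-312,-47],[400,-344,-47],[437,-375,-47]],"delta_rot":[[0,0,-0.05],[0,0,-0.15],[0,0,-0.25],[0,0,-0.35],[0,0,-0.45],[0,0,-0.55],[0,0,-0.65],[0,0,-0.75],[0,0,-0.85],[0,0,-0.95],[0,0,-1.02],[0,0,-1.02]],"gripper":[1,1,1,1,1,1,1,1,1,1,1,1]}'; python3 -c "
from h import *
goto(.585,.12,.27,-.139)"
```

```text
time: 2.2
position: [0.5011, -0.0527, 0.2699]
tool_rot: [0.754, 0.656, 0.0, 0.0]
ft_force: [1.2, 0.5, -0.5]
grip_width: 0.087
grip_force: 0.0
pos [ 0.5011 -0.0527  0.2699] t 2.2 dp [ 1.826e+02  5.930e+01 -1.000e-01] rot [0.001 0.    0.   ]
```

```bash
python3 -c "
from h import *
robot.camera('wrist');snap('wrist','w1')"; python3 -m jog '{"dp":[[40,13,0],[85,27,0],[130,42,0],[165,53,0],[182,59,0],[182,59,0],[182,59,0]],"delta_rot":[[0,0,0],[0,0,0],[0,0,0],[0,0,0],[0,0,0],[0,0,0],[0,0,0]],"gripper":[1,1,1,1,1,1,1]}' >/dev/null
python3 - <<'E'
from h import *
im,mt=snap('wrist','w2'); print(mt[1].round(4).tolist())
a=cv2.imread('pics/w1.png');b=cv2.imread('pics/w2.png');cv2.imwrite('pics/w12.png',cv2.resize(np.vstack([a,b]),(400*1,600)))
h=cv2.cvtColor(im,cv2.COLOR_RGB2HSV)
m=(((h[...,0]<8)|(h[...,0]>172))&(h[...,1]>170)&(h[...,2]>60)).astype('uint8')
m=cv2.morphologyEx(m,cv2.MORPH_CLOSE,np.ones((9,9),np.uint8))
for c in cv2.findContours(m,0,2)[0]:
    if cv2.contourArea(c)<300: continue
    p=toworld('wrist',c[:,0],.038,mt)[:,:2]
    r=cv2.minAreaRect((p*1e4).astype(np.float32)); print(cv2.contourArea(c),cv2.boundingRect(c),r)
for k in('tin_red','tin_brown','tin_cream','tin_green'):
    print(k,[(np.round(d['rect']).tolist(),round(d['score'],2)) for d in robot.search_frame(k,'wrist')[:2]])
E
```

```text
[[0.9902, -0.1346, -0.0377, 0.5937], [-0.1397, -0.9557, -0.2592, 0.1862], [-0.0012, 0.2619, -0.9651, 0.4299], [0.0, 0.0, 0.0, 1.0]]
tin_red [([243.0, 76.0, 276.0, 143.0], 0.92)]
tin_brown [([239.0, 148.0, 273.0, 205.0], 0.57), ([207.0, 272.0, 328.0, 306.0], 0.16)]
tin_cream [([172.0, 77.0, 210.0, 140.0], 0.75), ([208.0, 273.0, 331.0, 304.0], 0.28)]
tin_green [([176.0, 149.0, 212.0, 206.0], 0.69), ([247.0, 237.0, 368.0, 277.0], 0.44)]
```

View pics/w2.png

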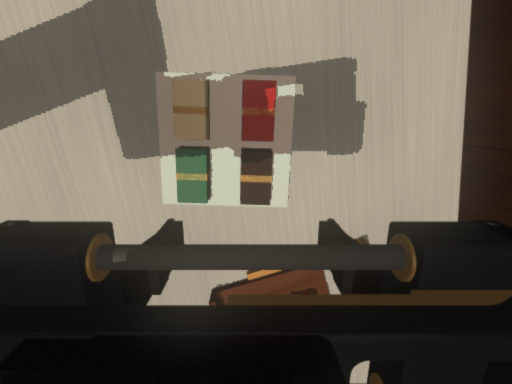

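View pics/w1.png

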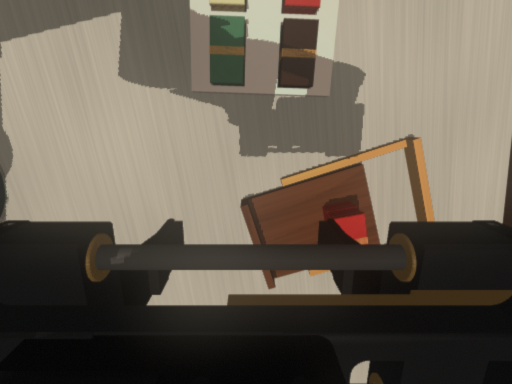

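In w2 the red tin spans about x 242–276, y 80–142, upper right in the tray. In w1 the board runs from its lip at (260,240) to (370,180), with the column at (345,220), partly hidden by a finger.

Run:
```python
from h import *
im=cv2.imread('pics/w2.png')
mt=cam('wrist')
c=toworld('wrist',[(157,73),(295,76),(289,207),(161,205)],.016,mt)[:,:2]
print(c.round(4).tolist(),[np.linalg.norm(c[i]-c[i-1]).round(4) for i in range(4)])
ctr=c.mean(0); 
ax=(c[1]-c[0]+c[2]-c[3]); ang=np.arctan2(ax[1],ax[0]); ay=(c[0]-c[3]+c[1]-c[2]); print('ang x',ang,'ang y',np.arctan2(ay[1],ay[0])-np.pi/2)
u=np.array([np.cos(ang),np.sin(ang)]);v=np.array([-u[1],u[0]])
print('tray',ctr,'pocket',ctr+.0475*u+.047*v)
# tin top: red pixels, generous
h=cv2.cvtColor(im,cv2.COLOR_BGR2HSV)
m=(((h[...,0]<8)|(h[...,0]>170))&(h[...,1]>150)&(h[...,2]>50)).astype('uint8')*255
m[210:]=0; m[:,300:]=0
m=cv2.morphologyEx(m,cv2.MORPH_CLOSE,np.ones((13,5),np.uint8))
for q in cv2.findContours(m,0,2)[0]:
    if cv2.contourArea(q)<150: continue
    p=toworld('wrist',q[:,0],.038,mt)[:,:2]; print(cv2.boundingRect(q),cv2.minAreaRect((p*1e3).astype(np.float32)))
z=im[60:220,140:310]; cv2.imwrite('pics/z2.png',cv2.resize(z,None,fx=3.5,fy=3.5,interpolation=cv2.INTER_CUBIC))
w=im*0+cv2.imread('pics/w1.png'); cv2.imwrite('pics/z1.png',cv2.resize(w[125:295,220:450],None,fx=3.4,fy=3.4,interpolation=cv2.INTER_CUBIC))
```

```text
[[0.4721, 0.2687], [0.665, 0.2371], [0.6362, 0.0442], [0.4334, 0.0766]] [np.float64(0.196), np.float64(0.1955), np.float64(0.1951), np.float64(0.2054)]
ang x -0.16018161744171247 ang y -0.17386763394893712
tray [0.55167    0.15663563] pocket [0.6060583  0.19545782]
(243, 81, 33, 60) ((606.4234008789062, 196.68019104003906), (78.0992431640625, 43.15818405151367), 78.78191375732422)
```

View pics/z2.png

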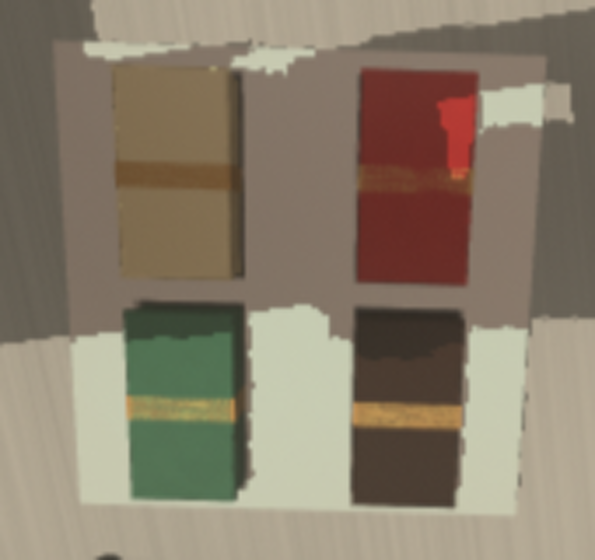

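```bash
python3 -c "
from h import *
goto(.6063,.196,.12,-.18);goto(.6063,.196,.018,-.18)"
```

```text
pos [0.584  0.116  0.2697] t 3.25 dp [ 82.4  10.8 149.7] rot [-0.     0.     0.038]
pos [0.584  0.116  0.2697] t 3.25 dp [ 82.5  10.8 251.7] rot [-0.     0.     0.038]
```

```bash
python3 -m jog '{"dp":[[20,3,30],[50,6,70],[75,10,110],[82,11,140],[82,11,150],[82,11,150],[82,11,150]],"delta_rot":[[0,0,0.01],[0,0,0.02],[0,0,0.038],[0,0,0.038],[0,0,0.038],[0,0,0.038],[0,0,0.038]],"gripper":[1,1,1,1,1,1,1]}' 30; python3 -c "
from h import *
goto(.6063,.196,.018,-.18)"
```

```text
time: 3.95
position: [0.6077, 0.1961, 0.121]
tool_rot: [0.767, 0.641, 0.001, 0.001]
ft_force: [0.2, 0.2, 0.2]
grip_width: 0.0868
grip_force: 0.0
pos [0.6077 0.1961 0.121 ] t 3.95 dp [ -0.4  -1.6 103. ] rot [ 0.002 -0.     0.001]
```

```bash
python3 -m jog '{"dp":[[0,-1,25],[0,-1.5,55],[0,-1.5,80],[0,-1.5,95],[0,-1.5,100],[0,-1.5,102],[0,-1.5,102]],"delta_rot":[[0,0,0],[0,0,0],[0,0,0],[0,0,0],[0,0,0],[0,0,0],[0,0,0]],"gripper":[1,1,1,1,1,1,1]}' 30; python3 -c "
from h import *
goto(.6063,.196,.018,-.18)"
```

```text
time: 4.65
position: [0.6063, 0.1973, 0.0188]
tool_rot: [0.767, 0.641, 0.001, 0.001]
ft_force: [-0.8, -0.5, 0.1]
grip_width: 0.0869
grip_force: 0.0
pos [0.6063 0.1973 0.0188] t 4.65 dp [-1.2  0.2  0.8] rot [ 0.002 -0.001  0.002]
```

Now close, then lift a little.

```bash
R='[0,0,0]'; python3 -m jog '{"dp":[[-1,0,0],[-1,0,0],[-1,0,0],[-1,0,0],[-1,0,0],[-1,0,0],[-1,0,0],[-1,0,0]],"delta_rot":[[0,0,0],[0,0,0],[0,0,0],[0,0,0],[0,0,0],[0,0,0],[0,0,0],[0,0,0]],"gripper":[-0.2,-0.2,-0.2,-0.2,-0.2,-0.2,-0.2,-0.2]}' 25; python3 -m jog '{"dp":[[0,0,-3],[0,0,-8],[0,0,-16],[0,0,-28],[0,0,-45],[0,0,-65],[0,0,-85],[0,0,-105],[0,0,-125],[0,0,-140],[0,0,-145],[0,0,-145]],"delta_rot":[[0,0,0],[0,0,0],[0,0,0],[0,0,0],[0,0,0],[0,0,0],[0,0,0],[0,0,0],[0,0,0],[0,0,0],[0,0,0],[0,0,0]],"gripper":[-0.2,-0.2,-0.2,-0.2,-0.2,-0.2,-0.2,-0.2,-0.2,-0.2,-0.2,-0.2]}'
```

```text
time: 5.45
position: [0.6051, 0.1963, 0.0175]
tool_rot: [0.767, 0.641, 0.0, 0.0]
ft_force: [0.0, 0.6, 0.2]
grip_width: 0.0438
grip_force: 25.0
time: 6.65
position: [0.6056, 0.1964, 0.1641]
tool_rot: [0.767, 0.641, 0.001, 0.001]
ft_force: [0.1, -0.6, -1.1]
grip_width: 0.0437
grip_force: 25.0
```

Run:
```python
from h import *
p=toworld('top',[(329.6,206),(316.8,137.6),(386,196),(374.5,130)],.012)[:,:2]; print(p.round(4))
for a,b in((0,1),(2,3)): d=p[b]-p[a]; print(np.arctan2(d[1],d[0]),np.linalg.norm(d))
goto(.605,-.15,.27,.17)
```

```text
[[ 0.5541 -0.0758]
 [ 0.7592 -0.0372]
 [ 0.5875 -0.2412]
 [ 0.7866 -0.2104]]
0.18604048691311276 0.20871683505859268
0.15330600470537295 0.2015157501003312
pos [0.6056 0.1964 0.1641] t 6.65 dp [-340.9   61.  -106. ] rot [ 0.003 -0.    -0.348]
```

```bash
python3 -m jog '{"dp":[[-10,2,-15],[-30,6,-35],[-60,11,-60],[-95,17,-85],[-135,24,-100],[-175,31,-105],[-215,38,-106],[-255,46,-106],[-290,52,-106],[-318,57,-106],[-335,60,-106],[-341,61,-106]],"delta_rot":[[0,0,-0.01],[0,0,-0.03],[0,0,-0.06],[0,0,-0.1],[0,0,-0.14],[0,0,-0.18],[0,0,-0.22],[0,0,-0.26],[0,0,-0.3],[0,0,-0.33],[0,0,-0.345],[0,0,-0.348]],"gripper":[-0.2,-0.2,-0.2,-0.2,-0.2,-0.2,-0.2,-0.2,-0.2,-0.2,-0.2,-0.2]}'; python3 -m jog '{"dp":[[0,0,0],[0,0,0],[0,0,0]],"delta_rot":[[0,0,0],[0,0,0],[0,0,0]],"gripper":[-0.2,-0.2,-0.2]}'
python3 - <<'E'
from h import *
im,mt=snap('wrist','w3'); np.savez('w3.npz',T=mt[1])
for k in('tin_mid','board','dock'):
    print(k,[(np.round(d['rect']).tolist(),round(d['score'],2)) for d in robot.search_frame(k,'wrist')[:2]])
h=cv2.cvtColor(im,cv2.COLOR_RGB2HSV)
m=(((h[...,0]<8)|(h[...,0]>170))&(h[...,1]>170)&(h[...,2]>60)).astype('uint8')*255; m[215:]=0
m=cv2.morphologyEx(m,cv2.MORPH_CLOSE,np.ones((13,5),np.uint8))
for q in cv2.findContours(m,0,2)[0]:
    if cv2.contourArea(q)<150: continue
    p=toworld('wrist',q[:,0],.08,mt)[:,:2]; print(cv2.boundingRect(q),cv2.minAreaRect((p*1e3).astype(np.float32)))
E
```

```text
time: 7.85
position: [0.6039, -0.1529, 0.2683]
tool_rot: [0.646, 0.764, -0.0, -0.0]
ft_force: [0.5, -0.1, -1.2]
grip_width: 0.0437
grip_force: 25.0
time: 8.15
position: [0.6045, -0.1489, 0.2685]
tool_rot: [0.644, 0.765, 0.0, -0.0]
ft_force: [0.2, 0.1, -0.0]
grip_width: 0.0438
grip_force: 25.0
tin_mid [([256.0, 154.0, 292.0, 173.0], 0.76)]
board [([170.0, 123.0, 309.0, 221.0], 0.85)]
dock [([222.0, 108.0, 375.0, 225.0], 0.96)]
(209, 152, 84, 63) ((606.0172119140625, -159.04766845703125), (110.05796813964844, 84.0531997680664), 9.81412410736084)
```

View pics/w3.png

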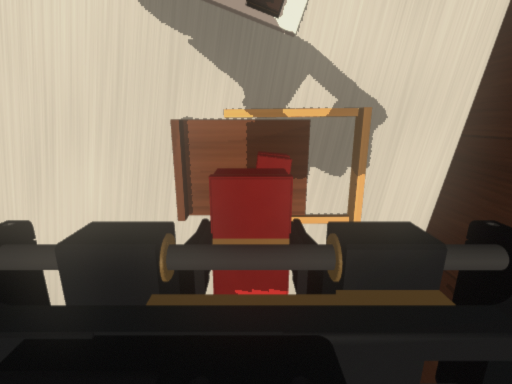

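The held tin at (250,200) hides most of the column, and only its far edge shows at (258–292,154–158). The dock and board are clear. I'll back off 90 mm to see the column properly.

```bash
python3 -m jog '{"dp":[[-10,0,0],[-30,0,0],[-55,0,0],[-75,0,0],[-87,0,0],[-90,0,0],[-90,0,0],[-90,0,0],[-90,0,0]],"delta_rot":[[0,0,0],[0,0,0],[0,0,0],[0,0,0],[0,0,0],[0,0,0],[0,0,0],[0,0,0],[0,0,0]],"gripper":[-0.2,-0.2,-0.2,-0.2,-0.2,-0.2,-0.2,-0.2,-0.2]}'
python3 - <<'E'
from h import *
im,mt=snap('wrist','w4'); np.save('w4T.npy',mt[1])
cv2.imwrite('pics/z4.png',cv2.resize(im[20:190,150:390,::-1],None,fx=3.3,fy=3.3,interpolation=cv2.INTER_CUBIC))
h=cv2.cvtColor(im,cv2.COLOR_RGB2HSV)
m=(((h[...,0]<8)|(h[...,0]>170))&(h[...,1]>170)&(h[...,2]>60)).astype('uint8')*255; m[165:]=0
m=cv2.morphologyEx(m,cv2.MORPH_CLOSE,np.ones((13,5),np.uint8))
for q in cv2.findContours(m,0,2)[0]:
    if cv2.contourArea(q)<150: continue
    p=toworld('wrist',q[:,0],.08,mt)[:,:2]; print(cv2.boundingRect(q),cv2.minAreaRect((p*1e3).astype(np.float32)))
E
```

```text
time: 9.25
position: [0.6198, -0.2378, 0.2686]
tool_rot: [0.644, 0.765, 0.0, -0.0]
ft_force: [0.6, 0.3, -0.6]
grip_width: 0.0439
grip_force: 25.0
(251, 80, 44, 72) ((632.5419921875, -159.3174591064453), (45.54069900512695, 80.94650268554688), 2.7129623889923096)
```

View pics/z4.png

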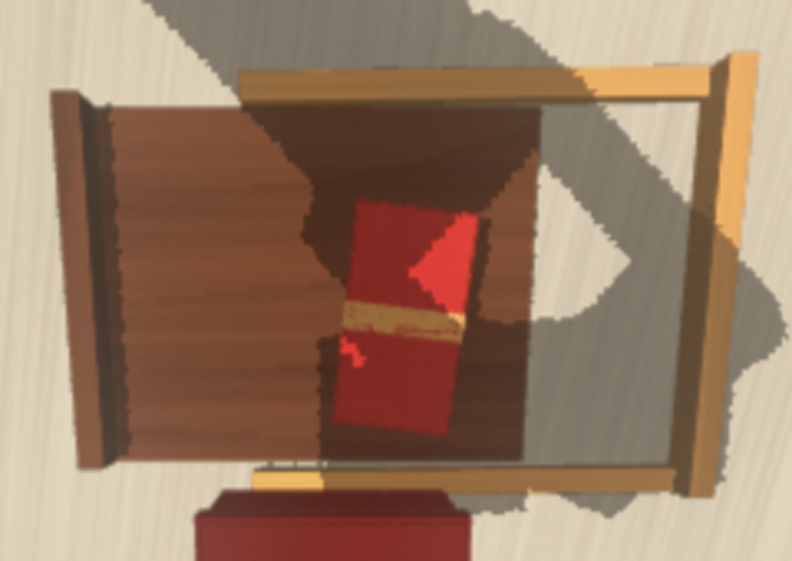

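Column top is at about crop (400,315): x 0.6325, y −0.159, yaw 0.047 rad, with a rectangle size of 45×81 mm that matches the tin. Dock and board look aligned with the tool.

Run:
```python
from h import *
goto(.6325,-.1593,.13,.047)
T=np.load('w4T.npy'); m=robot.camera_model('wrist'); mt=(m,T)
f=lambda L:[(150+x/3.3,20+y/3.3) for x,y in L]
r=toworld('wrist',f([(240,100),(708,96),(252,468),(672,468)]),.012,mt)[:,:2]; print('rails inner top',r.round(4).tolist())
for a,b in((0,1),(2,3)): d=r[b]-r[a]; print(np.arctan2(d[1],d[0]),np.linalg.norm(d))
b=toworld('wrist',f([(541,107),(523,460)]),.016,mt)[:,:2]; l=toworld('wrist',f([(52,92),(80,468)]),.042,mt)[:,:2]
s=toworld('wrist',f([(735,52),(690,495)]),.03,mt)[:,:2]
print('front',b.round(4).tolist(),'lip near top',l.round(4).tolist(),'stop',s.round(4).tolist())
for p in(b,l,s): d=p[0]-p[1]; print(np.arctan2(d[1],d[0])-np.pi/2,np.linalg.norm(d))
```

```text
pos [ 0.6198 -0.2379  0.2687] t 9.3 dp [ 75.2  25.9 138.7] rot [-0.    -0.     0.124]
rails inner top [[0.5531, -0.0814], [0.7479, -0.0463], [0.5812, -0.2353], [0.7752, -0.2018]]
0.1785861286741585 0.19793917348102877
0.17093607287347007 0.19689259969743492
front [[0.6786, -0.0634], [0.7046, -0.2096]] lip near top [[0.484, -0.0974], [0.5093, -0.2432]] stop [[0.7481, -0.0343], [0.7793, -0.2109]]
0.17571469092417402 0.14849565096893455
0.1719136242442667 0.14800119433553158
0.17482826801982476 0.17928566877084431
```

```bash
python3 -m jog '{"dp":[[5,2,0],[20,7,5],[40,14,20],[57,20,45],[69,24,75],[74,26,105],[75,26,125],[75,26,135],[75,26,138],[75,26,138],[75,26,138],[75,26,138]],"delta_rot":[[0,0,0.01],[0,0,0.03],[0,0,0.06],[0,0,0.09],[0,0,0.11],[0,0,0.12],[0,0,0.124],[0,0,0.124],[0,0,0.124],[0,0,0.124],[0,0,0.124],[0,0,0.124]],"gripper":[-0.2,-0.2,-0.2,-0.2,-0.2,-0.2,-0.2,-0.2,-0.2,-0.2,-0.2,-0.2]}'
python3 - <<'E'
from h import *
robot.camera('wrist')
goto(.6325,-.1593,.0935,.047)
E
```

```text
time: 10.5
position: [0.6336, -0.1611, 0.132]
tool_rot: [0.691, 0.723, 0.0, 0.001]
ft_force: [-0.5, 0.3, -1.1]
grip_width: 0.0436
grip_force: 25.0
pos [ 0.6335 -0.161   0.1318] t 10.55 dp [ 1.8 -1.  38.3] rot [ 0.002  0.001 -0.001]
```

Descend to about 2 mm above contact, then creep.

```bash
python3 -m jog '{"dp":[[1,-0.5,6],[1.8,-1,14],[1.8,-1,22],[1.8,-1,29],[1.8,-1,34],[1.8,-1,37],[1.8,-1,38],[1.8,-1,38],[1.8,-1,38],[1.8,-1,38]],"delta_rot":[[0,0,0],[0,0,0],[0,0,0],[0,0,0],[0,0,0],[0,0,0],[0,0,0],[0,0,0],[0,0,0],[0,0,0]],"gripper":[-0.2,-0.2,-0.2,-0.2,-0.2,-0.2,-0.2,-0.2,-0.2,-0.2]}'
python3 - <<'E'
from h import *
goto(.6325,-.1593,.0915,.047)
E
python3 -m jog '{"dp":[[0,0,0.5],[0,0,1],[0,0,1.5],[0,0,2],[0,0,2],[0,0,2]],"delta_rot":[[0,0,0],[0,0,0],[0,0,0],[0,0,0],[0,0,0],[0,0,0]],"gripper":[-0.2,-0.2,-0.2,-0.2,-0.2,-0.2]}'
```

```text
time: 11.55
position: [0.632, -0.1589, 0.0929]
tool_rot: [0.691, 0.723, 0.0, 0.0]
ft_force: [-0.1, -0.5, -0.5]
grip_width: 0.0439
grip_force: 25.0
pos [ 0.632  -0.1589  0.0929] t 11.55 dp [-0.5  0.5  1.4] rot [ 0.001  0.    -0.001]
time: 12.15
position: [0.6319, -0.1588, 0.0915]
tool_rot: [0.691, 0.723, 0.0, 0.0]
ft_force: [-0.9, 1.0, 5.1]
grip_width: 0.0437
grip_force: 25.0
```

Contact at 5 N. Release in place, then lift away.

```bash
python3 -m jog '{"dp":[[0,0,-0.5],[0,0,-0.5],[0,0,-0.5],[0,0,-0.5],[0,0,-0.5],[0,0,-0.5],[0,0,-0.5],[0,0,-0.5]],"delta_rot":[[0,0,0],[0,0,0],[0,0,0],[0,0,0],[0,0,0],[0,0,0],[0,0,0],[0,0,0]],"gripper":[0.05,0.1,0.2,0.4,0.6,0.6,0.6,0.6]}'; python3 -m jog '{"dp":[[0,0,-5],[0,0,-15],[0,0,-30],[0,0,-50],[0,0,-75],[0,0,-100],[0,0,-125],[0,0,-150],[0,0,-170],[0,0,-180],[0,0,-180],[0,0,-180]],"delta_rot":[[0,0,0],[0,0,0],[0,0,0],[0,0,0],[0,0,0],[0,0,0],[0,0,0],[0,0,0],[0,0,0],[0,0,0],[0,0,0],[0,0,0]],"gripper":[0.6,0.6,0.6,0.6,0.6,0.6,0.6,0.6,0.6,0.6,0.6,0.6]}'; python3 -c "
from h import *
im,_=snap('scene','s5'); cv2.imwrite('pics/z5.png',cv2.resize(im[120:280,70:230,::-1],None,fx=3.5,fy=3.5,interpolation=cv2.INTER_CUBIC))
goto(.40,-.187,.20,1.744)"
```

```text
time: 12.95
position: [0.6318, -0.1588, 0.0911]
tool_rot: [0.691, 0.723, 0.0, 0.0]
ft_force: [-0.5, -0.1, 0.6]
grip_width: 0.0692
grip_force: 0.0
time: 14.15
position: [0.6313, -0.1586, 0.2708]
tool_rot: [0.691, 0.723, -0.0, -0.0]
ft_force: [-0.7, -0.2, 0.8]
grip_width: 0.0694
grip_force: 0.0
pos [ 0.631  -0.1585  0.27  ] t 14.2 dp [ -18.  -231.9   70.5] rot [-2.000e-03  1.000e-03  1.444e+00]
```

View pics/z5.png

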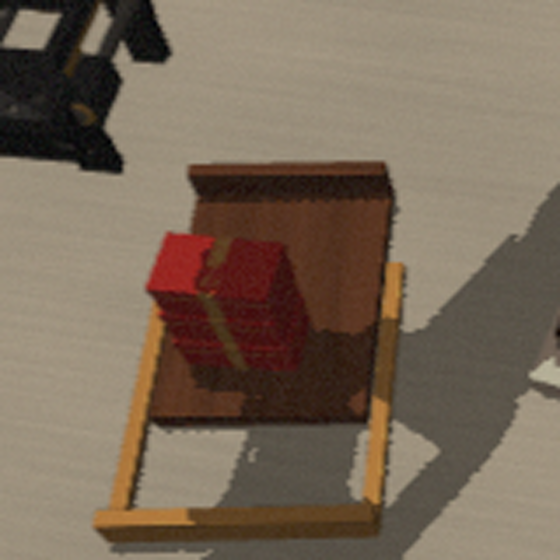

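All three red tins stand in a square column at about (230,300) in the crop. Next I'll turn the gripper so that both open fingers push the lip.

```bash
python3 -c "
from h import *
print(robot.get_obs()['q'].round(3)); goto(.4525,-.1787,.20,1.744)"
```

```text
[-0.418  0.519  1.307 -0.     1.318 -0.463]
pos [ 0.631  -0.1585  0.27  ] t 14.2 dp [ -12.1 -179.1   70.4] rot [-2.000e-03  1.000e-03  1.444e+00]
```

```bash
python3 -m jog '{"dp":[[0,-8,0],[-2,-25,0],[-4,-45,0],[-6,-65,0],[-8,-85,0],[-10,-105,0],[-11,-125,0],[-12,-145,10],[-12,-160,30],[-12,-172,50],[-12,-179,65],[-12,-179,70]],"delta_rot":[[0,0,0.06],[0,0,0.18],[0,0,0.31],[0,0,0.44],[0,0,0.57],[0,0,0.7],[0,0,0.83],[0,0,0.96],[0,0,1.09],[0,0,1.22],[0,0,1.35],[0,0,1.444]],"gripper":[0.6,0.6,0.6,0.6,0.6,0.6,0.6,0.6,0.6,0.6,0.6,0.6]}'; python3 -c "
from h import *
robot.camera('wrist');robot.camera('wrist');robot.camera('wrist');robot.camera('wrist');goto(.4525,-.1787,.02,1.744)"
```

```text
time: 15.4
position: [0.4505, -0.1776, 0.1983]
tool_rot: [0.996, 0.084, -0.003, -0.002]
ft_force: [0.3, -0.2, 0.8]
grip_width: 0.0696
grip_force: 0.0
pos [ 0.4533 -0.1789  0.2005] t 15.6 dp [-6.000e-01 -1.000e-01  1.805e+02] rot [-0.001  0.001  0.002]
```

Now go down behind the lip, then approach slowly.

```bash
python3 -m jog '{"dp":[[-1,0,15],[-1,0,40],[-1,0,70],[-1,0,100],[-1,0,130],[-1,0,155],[-1,0,170],[-1,0,177],[-1,0,180],[-1,0,180],[-1,0,180]],"delta_rot":[[0,0,0],[0,0,0],[0,0,0],[0,0,0],[0,0,0],[0,0,0],[0,0,0],[0,0,0],[0,0,0],[0,0,0],[0,0,0]],"gripper":[0.6,0.6,0.6,0.6,0.6,0.6,0.6,0.6,0.6,0.6,0.6]}'; python3 -m jog '{"dp":[[3,0,0],[6,0,0],[10,0,0],[14,0,0],[18,0,0],[22,0,0],[26,0,0],[28,0,0],[30,0,0],[32,0,0],[33,0,0],[34,0,0]],"delta_rot":[[0,0,0],[0,0,0],[0,0,0],[0,0,0],[0,0,0],[0,0,0],[0,0,0],[0,0,0],[0,0,0],[0,0,0],[0,0,0],[0,0,0]],"gripper":[0.6,0.6,0.6,0.6,0.6,0.6,0.6,0.6,0.6,0.6,0.6,0.6]}'
```

```text
time: 16.7
position: [0.4531, -0.1795, 0.0218]
tool_rot: [0.996, 0.086, 0.001, 0.001]
ft_force: [0.8, -0.2, -0.2]
grip_width: 0.0696
grip_force: 0.0
time: 17.9
position: [0.4845, -0.1732, 0.021]
tool_rot: [0.996, 0.086, -0.001, -0.001]
ft_force: [-3.5, -2.3, 1.8]
grip_width: 0.0695
grip_force: 2.5
```

```bash
python3 -m jog '{"dp":[[1,0,0],[2,0,0],[4,0,0],[6,0,0],[8,0,0],[10,0,0],[12,0,0],[14,0,0],[16,0,0],[18,0,0],[20,0,0],[22,0,0]],"delta_rot":[[0,0,0],[0,0,0],[0,0,0],[0,0,0],[0,0,0],[0,0,0],[0,0,0],[0,0,0],[0,0,0],[0,0,0],[0,0,0],[0,0,0]],"gripper":[0.6,0.6,0.6,0.6,0.6,0.6,0.6,0.6,0.6,0.6,0.6,0.6]}';python3 -c "
from h import *
im,_=snap('scene','s6'); cv2.imwrite('pics/z6.png',cv2.resize(im[120:280,70:230,::-1],None,fx=3.5,fy=3.5,interpolation=cv2.INTER_CUBIC))
goto(.555,-.1605,.021,1.744)"
```

```text
time: 19.1
position: [0.5046, -0.1685, 0.0209]
tool_rot: [0.996, 0.087, -0.003, -0.002]
ft_force: [-6.5, -0.8, 4.2]
grip_width: 0.0699
grip_force: 3.1
pos [ 0.5051 -0.1685  0.0209] t 19.15 dp [50.5  0.8 -0.4] rot [-0.003  0.005  0.   ]
```

View pics/z6.png

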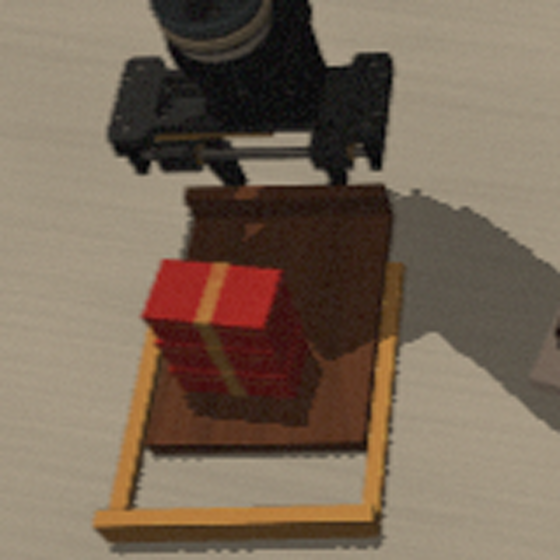

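The board slides straight and the column at about (225,330) still stands square. I'll keep pushing.

```bash
python3 -m jog '{"dp":[[2,0,0],[4,0,0],[6,0,0],[8,0,0],[10,0,0],[12,0,0],[14,0,0],[16,0,0],[18,0,0],[20,0,0],[22,0,0],[24,0,0]],"delta_rot":[[0,0,0],[0,0,0],[0,0,0],[0,0,0],[0,0,0],[0,0,0],[0,0,0],[0,0,0],[0,0,0],[0,0,0],[0,0,0],[0,0,0]],"gripper":[0.6,0.6,0.6,0.6,0.6,0.6,0.6,0.6,0.6,0.6,0.6,0.6]}'; python3 -m jog '{"dp":[[2,0,0],[4,0,0],[6,0,0],[8,0,0],[10,0,0],[12,0,0],[14,0,0],[15,0,0],[16,0,0],[17,0,0],[18,0,0],[19,0,0]],"delta_rot":[[0,0,0],[0,0,0],[0,0,0],[0,0,0],[0,0,0],[0,0,0],[0,0,0],[0,0,0],[0,0,0],[0,0,0],[0,0,0],[0,0,0]],"gripper":[0.6,0.6,0.6,0.6,0.6,0.6,0.6,0.6,0.6,0.6,0.6,0.6]}'; python3 -c "
from h import *
goto(.555,-.1605,.021,1.744)"
```

```text
time: 20.35
position: [0.528, -0.1644, 0.0209]
tool_rot: [0.996, 0.087, -0.003, -0.002]
ft_force: [-6.7, -1.1, 4.5]
grip_width: 0.0696
grip_force: 3.2
time: 21.55
position: [0.5466, -0.1612, 0.0209]
tool_rot: [0.996, 0.087, -0.003, -0.001]
ft_force: [-6.4, -0.5, 5.1]
grip_width: 0.0694
grip_force: 3.2
pos [ 0.5466 -0.1612  0.0209] t 21.55 dp [ 8.4  0.7 -0.2] rot [-0.003  0.006  0.   ]
```

Now creep until the force rises.

```bash
python3 -m jog '{"dp":[[1,0,0],[2,0,0],[3,0,0],[4,0,0],[5,0,0],[6,0,0]],"delta_rot":[[0,0,0],[0,0,0],[0,0,0],[0,0,0],[0,0,0],[0,0,0]],"gripper":[0.6,0.6,0.6,0.6,0.6,0.6]}'; python3 -m jog '{"dp":[[0.8,0,0],[1.6,0,0],[2.4,0,0],[3.2,0,0]],"delta_rot":[[0,0,0],[0,0,0],[0,0,0],[0,0,0]],"gripper":[0.6,0.6,0.6,0.6]}'
```

```text
time: 22.15
position: [0.5525, -0.1602, 0.0209]
tool_rot: [0.996, 0.087, -0.003, -0.001]
ft_force: [-5.6, -1.4, 5.1]
grip_width: 0.0693
grip_force: 3.3
time: 22.55
position: [0.5544, -0.1599, 0.0209]
tool_rot: [0.996, 0.087, -0.005, -0.002]
ft_force: [-10.6, -3.9, 6.4]
grip_width: 0.0693
grip_force: 5.5
```

```bash
python3 -m jog '{"dp":[[0.5,0,0],[1,0,0],[1.5,0,0],[1.5,0,0]],"delta_rot":[[0,0,0],[0,0,0],[0,0,0],[0,0,0]],"gripper":[0.6,0.6,0.6,0.6]}';python3 -c "
from h import *
im,_=snap('scene','s7'); cv2.imwrite('pics/z7.png',cv2.resize(im[120:280,70:230,::-1],None,fx=3.5,fy=3.5,interpolation=cv2.INTER_CUBIC))"
```

```text
time: 22.95
position: [0.5544, -0.1598, 0.0209]
tool_rot: [0.996, 0.087, -0.006, -0.002]
ft_force: [-12.2, -5.3, 8.5]
grip_width: 0.0698
grip_force: 6.4
```

View pics/z7.png

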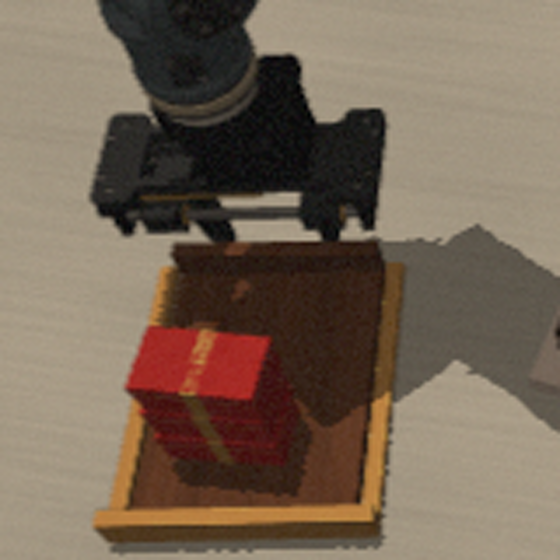

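The board is against the back stop: its far edge meets the stop at about (240,510), the position has stalled and the force has doubled. The column stands. Back off, rise and hand in.

```bash
python3 -m jog '{"dp":[[-2,0,0],[-5,0,0],[-12,0,0],[-25,0,0],[-40,0,0],[-45,0,0],[-45,0,-30],[-45,0,-70],[-45,0,-100],[-45,0,-110],[-45,0,-110],[-45,0,-110]],"delta_rot":[[0,0,0],[0,0,0],[0,0,0],[0,0,0],[0,0,0],[0,0,0],[0,0,0],[0,0,0],[0,0,0],[0,0,0],[0,0,0],[0,0,0]],"gripper":[0.6,0.6,0.6,0.6,0.6,0.6,0.6,0.6,0.6,0.6,0.6,0.6]}'
python3 - <<'E'
from h import *
a=cv2.imread('pics/s7.png')[160:280,70:190].astype(int); im,_=snap('scene','s8'); b=im[160:280,70:190,::-1].astype(int)
red=lambda x:np.argwhere((x[...,2]>110)&(x[...,1]<60)&(x[...,0]<60))
for x in(a,b): r=red(x); print(len(r),r.min(0),r.max(0))
print(robot.hand_in())
E
```

```text
time: 24.2
position: [0.5157, -0.1677, 0.1301]
tool_rot: [0.996, 0.086, -0.001, -0.0]
ft_force: [0.0, 0.0, -0.2]
grip_width: 0.0698
grip_force: 0.0
574 [53 36] [84 76]
558 [53 36] [84 76]
the job is handed in; nothing more can be done
None
```

The red tin is on top of the column and the board is home against the back stop with the column still standing; I handed the job in at about 24 s, and the hand-in returned no verdict.

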